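# Set the kiln controller's worn programme selector by feel

### The arm

A 6-joint arm with a two-finger parallel gripper is mounted at the origin on the work surface. World frame = base frame: x ahead of the robot, y to its left, z up, the work surface at z = 0. Lengths are in m, angles in rad, forces in N, time in s.
With the tool pointing down it reaches from about 0.35 to 0.8 m from the base axis. Payload 7.3 kg.
Tool frame: the origin (TCP) lies at the very end of the fingers, on their centre line; the grasp point (between the pads) lies 19 mm behind it (ctrl.tcp_to_grasp is the distance from the TCP to the grasp point, in m); z points along the fingers, y is the line along which they close (so a half turn about z gives the same grasp; the last joint's range is limited). The gripper opens to 85 mm and grips with 20 to 120 N. Pads are 22 mm wide; open, the fingers measure 114 mm over their backs; the gripper's body (76 mm by 85 mm) begins 54 mm behind the grasp point. The pads swing forward as they close: fully open they stand 13 mm farther back than shut.
Start: joints at [1.131, 0.342, 1.524, -0, 1.275, -0.146], TCP at [0.152, 0.503, 0.231] pointing down, gripper open.
Joint ranges: [-2.53, 2.53], [-0.77, 2.02], [0.04, 2.7], [-1, 4.14], [0.28, 2.66], [-3.11, 3.11]. Speed limits (rad/s): [2.57, 2.57, 3.14, 3.14, 3.14, 3.14].

### API

Orientations are given as a 3x3 rotation matrix whose columns are the frame's x, y, z axes.
In Python, from rig import observe, eyes, ctrl gives the robot as it stands. The module is installed in compiled form; this text tells all that it offers.
- The arm moves only by the tool jog_arm, never from a script. Its argument "moves" is a list of rows, each an object of numbers: "rx", "ry", "rz": the turn, a rotation vector about the tool's x, y, z in degrees; "x", "y", "z": the shift along the tool's x, y, z in m; "hand": the gripper command: -1 is fully open, 1 is shut, values between are in proportion. A call has 1 to 20 rows; each row shifts and turns the commanded pose from where the row before left it, along the tool's axes as they then stand; what a row does not reach is not made up. A row lasts 1/8 s, in which the tool goes at most 62.5 mm and 10.7 degrees, less where a joint would pass 70% of its speed; a pose out of reach is approached as far as the arm can. A call is refused whole if a number of a shift passes 0.0625 or a number of a turn 10.7, either way. A call with a gripper value outside its range is refused whole. The fingers move at their own pace and stop on an object; "squeeze" is the grip in N (left out, the last holds). Time passes only in rows, so rows that do not move let the fingers close. It gives the time, the measured TCP pose, the force, the opening and the grip force at its end, in the units of the state.
- observe(): the state, without advancing time (a new reading comes with each control period).
- eyes.read_camera(name): name is "scene" or "top" or "wrist"; returns a dict with "color" (384x512x3 uint8, red, green, blue), "range_z" (384x512 float32, m along the optical axis (not along the pixel's ray), 0 where there is no reading), "fx", "fy", "cx", "cy" (pixels), "R" (3x3) and "t" (3): a world point X has camera coordinates R X + t; the wrist camera has in their place "hand_eye" (4x4, takes a point from camera to tool coordinates, whose origin is the TCP and whose axes are the flange's). Camera axes: x right, y down, z forward; pixel columns grow to the right and rows downward; lengths in m; the calibration is good to about 2 mm. A picture is of the moment at which its call begins: read the wrist's pose just before it.
- ctrl.finish_job(): hands the job in; it is judged then, once.
The state is a dict: "clock": time; "joints": joint angles; "joint_velocities": joint speeds; "tau": joint torques, N m; "eef_pos": TCP position; "tcp_rot": TCP orientation; "force": force on the tool from outside, world axes, zero at the start; "wrist_torque": the same for the moment, N m; "gripper_width": finger opening in m; "grasp_force": force on a finger pad.
Only numpy, scipy, OpenCV 4.12 (cv2) and the standard library are available. Lean on these libraries where they do the work, as an engineer would, in place of code of your own. Each camera call takes 0.05 s, during which the arm holds its last target. There are 200 camera calls.

### The job

The kiln controller's programme selector has lost its printed scale and can only be set by feel. Gently, without forcing it, turn the selector lever back anticlockwise (seen from above) until you feel its end stop, then turn it clockwise exactly three clicks from there. Leave it resting in that third click with nothing touching it, and do not disturb the lid, the jar or the plaster mould around the controller.

Things in the scene. Friction and masses are not known exactly. Their poses are not given: they have to be found in the camera images.
- panel (a point): Controller: fixed grey steel box, 200 (x) x 190 (y) x 100 mm high, on the bench. Point: centre of its flat top face, on the vertical turning axis of the selector. Its yaw is the box's and says nothing of the stop: the switch inside is mounted at a different turn in every controller, so the direction of the stop cannot be seen or known beforehand.
- dial: Selector: black plastic lever on a round hub, level on top of the controller, turning about a vertical axis. Origin on that axis at the panel's height; z up, x along the lever to its free end (marked by a white line). Lever: straight bar with upright sides, 16 mm wide (y), 10 to 36 mm above the panel, from 22 mm behind the axis to 78 mm in front; end rounded.
- hub_top (a point): On the turning axis, at the hub's top, 10 mm above the panel; hub 52 mm in diameter. The selector has 7 click positions 30 degrees apart, with an end stop 3 degrees beyond the first and the last; left alone it springs into the nearest position. It starts in any from the third to the seventh, counted clockwise from the anticlockwise stop.
- lever_end (a point): Mid-point of the lever bar near its free end, 60 mm from the axis, 23 mm above the panel; axes as the selector. To leave a click takes a push of about 4 N here, falling to nothing half-way to the next (15 degrees), from where the lever snaps ahead by itself. At the stop (rubber-buffered) the push keeps rising, about 4 N for each mm; over 40 N breaks the switch.
- lid: Bystander: loose white plastic tub lid, 90 mm diameter, 13 mm high, lying on the bench beside the controller (on its +y side). Origin at the centre of its underside.
- jar: Bystander: loose white jar, 60 mm diameter, 85 mm high, on the bench on the controller's -y side. Origin at the centre of its underside.
- mould: Bystander: loose plaster mould half, 100 x 130 x 45 mm, on the bench on the controller's +x (far) side. Origin at the centre of its underside.

How it is judged:
On the way:
1. the selector has been turned back anticlockwise to its first position, at the stop (contact force between home_c0 and dial above 0.3 N), for 0.1 s.
At the end, for the whole second after the job is handed in: The selector rests, still (under 0.1 rad/s), in the third click clockwise from the anticlockwise end position, within about 13 degrees of it so that the switch contact inside is closed (contact force over 0.3 N), nothing touching it; lid, jar and mould are within 20 mm of where they were (contact force between third_c0 and dial above 0.3 N and angular speed of dial below 0.1 rad/s and distance of each of lid, jar, mould from where it was at the start of the episode below 0.02 m).
It fails at once if the selector is forced: pushed with more than 40 N (contact force between any of the fingers, the arm and dial above 40 N).
It fails at once if a bystander is knocked more than 50 mm from its place or tipped (distance of any of lid, jar, mould from where it was at the start of the episode above 0.05 m or angle between jar's own z axis and vertical above 0.5 rad).
It also fails if it takes over 69 s, if anything falls off the work surface, if the arm or the gripper's body presses on something with over 40 N, if the wrist force passes 120 N, or if a joint passes its speed limit or range.

## Working session

There is one attempt and no reset: what is moved stays moved. The work goes in short steps, Python scripts to look and compute and a tool call to move; the robot and the scene stay as the last step left them, time stands still between calls to the robot, and variables do not carry over. Pictures are saved under pics/ and viewed, at most 12 in all, crops included, and the job is handed in when it is done.

Besides the shell and the picture viewer there is one more tool, called after "Call:" as name(argument=value, ...), one argument or row to a line, values as JSON. jog_arm: Moves the arm, as the interface text tells. Its arguments: {"type":"object","properties":{"moves":{"type":"array","items":{"type":"object","properties":{"rx":{"type":"number"},"ry":{"type":"number"},"rz":{"type":"number"},"x":{"type":"number"},"y":{"type":"number"},"z":{"type":"number"},"hand":{"type":"number"}}}},"squeeze":{"type":"number"}},"required":["moves"]}

```bash
mkdir -p pics; python3 - <<'E'
from rig import observe, eyes
import cv2,numpy as np
s=observe();print(s['clock'],s['eef_pos'],s['tcp_rot'],s['force'])
ims=[]
for n in('top','scene'):
    c=eyes.read_camera(n);np.savez(f'pics/{n}.npz',**c);ims.append(c['color'])
    print(n,c['fx'],c['cx'],c['cy'],np.round(c['R'],3).tolist(),c['t'])
cv2.imwrite('pics/a.png',cv2.resize(np.vstack(ims)[...,::-1],None,fx=.78,fy=.78))
E
```

```text
0.0 [0.15183741 0.50214862 0.23061873] [[-9.57157362e-01  2.89567538e-01 -6.52691547e-04]
 [ 2.89568195e-01  9.57156325e-01 -1.42454725e-03]
 [ 2.12225202e-04 -1.55251460e-03 -9.99998772e-01]] [ 0.03988454 -0.24676143 -0.81925814]
top 377.9380053726062 256.11945572633755 197.01136323003234 [[-0.028, -0.999, -0.042], [-0.993, 0.033, -0.116], [0.117, 0.039, -0.992]] [0.09332602 0.61565263 0.7878306 ]
scene 417.01738281695407 253.70889526442403 197.0637301805131 [[-0.454, 0.891, 0.013], [0.711, 0.371, -0.598], [-0.538, -0.262, -0.802]] [ 0.22387352 -0.40037701  1.37642015]
```

View pics/a.png

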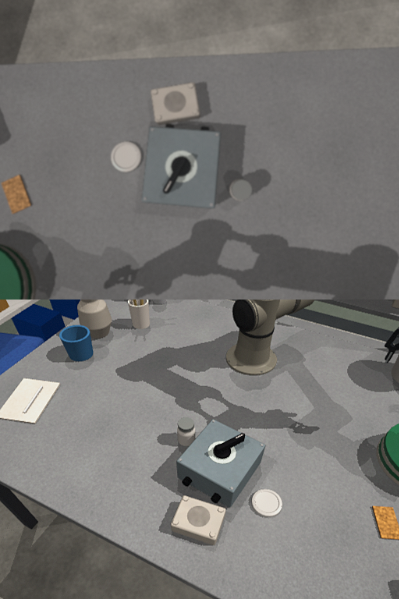

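The top view (at 0.78 scale) shows the controller at about (182,166), with the lever pointing down-left to (168,190). The lid is at (126,156), the jar at (240,188) and the mould at (175,102).

```bash
cat > h.py <<'E'
import numpy as np,cv2
def lever(c):
    """dark lever points (world) from top cam, axis estimate by white ring around hub"""
    col=c['color'].astype(int);d=c['range_z']
    v,u=np.mgrid[:384,:512]
    p=np.stack([(u-c['cx'])/c['fx']*d,(v-c['cy'])/c['fy']*d,d],-1)
    return (p-c['t'])@c['R']
E
python3 - <<'E'
import numpy as np,cv2
from h import *
c=dict(np.load('pics/top.npz'));W=lever(c);col=c['color'].astype(int)
roi=np.zeros((384,512),bool);roi[158:270,180:285]=1
z=W[...,2]
top=roi&(z>.09)&(z<.106);print('panel z',np.median(z[top]))
(cx,cy),wh,a=cv2.minAreaRect(W[top][:,:2].astype(np.float32));print('panel',cx,cy,wh,a)
ring=top&(col.min(-1)>170)
print('ring',ring.sum(),cv2.minEnclosingCircle(W[ring][:,:2].astype(np.float32)))
dark=roi&(col.max(-1)<60)&(z>.1)
bar=dark&(z>.125)&(z<.15)
P=W[bar][:,:2];print('bar n',len(P),np.median(z[bar]))
print(cv2.minAreaRect(P.astype(np.float32)),cv2.fitLine(P.astype(np.float32),cv2.DIST_HUBER,0,.01,.01).ravel())
def at(u,v):
    u=int(u/.78);v=int(v/.78);return W[v-3:v+4,u-3:u+4].reshape(-1,3).mean(0)
for n,u,v in(('lid',126,156),('jar',240,188),('mould',175,102)):print(n,at(u,v))
o=c['color'][140:290,140:340,::-1];cv2.imwrite('pics/b.png',cv2.resize(o,None,fx=3,fy=3,interpolation=2))
E
```

```text
panel z 0.10008373282782516
panel 0.5792563557624817 0.12058889120817184 (0.18990427255630493, 0.20022054016590118) 83.42745971679688
ring 165 ((0.5795937776565552, 0.12174995243549347), 0.03778038173913956)
bar n 352 0.13543182973849588
((0.5561400651931763, 0.13419169187545776), (0.016065973788499832, 0.09663854539394379), 59.292869567871094) [ 0.8843459  -0.4668322   0.56796706  0.12581828]
lid [0.61972673 0.28738546 0.02762079]
jar [ 0.51981175 -0.02628493  0.10067125]
mould [0.76899037 0.14083503 0.04635967]
```

View pics/b.png

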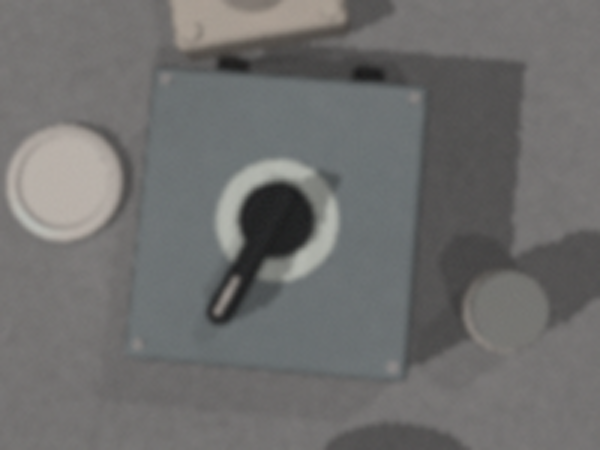

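The lever yaw is about 149.4° about the axis (0.579, 0.121). I'll push with shut fingers, with tool x pointing at the axis. First I move over and turn the wrist.

Call:
jog_arm(
  moves=[
    {"x":-0.0398,"y":-0.016,"hand":1},
    {"x":-0.0398,"y":-0.016,"hand":1},
    {"x":-0.0398,"y":-0.016,"hand":1},
    {"x":-0.0398,"y":-0.016,"hand":1},
    {"x":-0.0398,"y":-0.016,"hand":1},
    {"x":-0.0398,"y":-0.016,"hand":1},
    {"x":-0.0398,"y":-0.016,"hand":1},
    {"x":-0.0398,"y":-0.016,"hand":1},
    {"x":-0.0398,"y":-0.016,"hand":1},
    {"x":-0.0398,"y":-0.016,"hand":1},
    {"x":-0.0398,"y":-0.016,"hand":1},
    {"x":-0.0398,"y":-0.016,"hand":1},
  ],
  squeeze=30,
)

```text
$.moves[0]: bad value
```

Call:
jog_arm(
  moves=[
    {"rz":10.4,"hand":1},
    {"rz":10.4,"hand":1},
    {"rz":10.4,"hand":1},
    {"rz":10.4,"hand":1},
    {"rz":10.4,"hand":1},
    {"rz":10.4,"hand":1},
    {"rz":10.4,"hand":1},
    {"rz":10.4,"hand":1},
    {"rz":10.4,"hand":1},
    {"rz":10.4,"hand":1},
    {"rz":10.4,"hand":1},
    {"rz":10.4,"hand":1},
    {"rz":10.4,"hand":1},
    {"rz":10.4,"hand":1},
    {"rz":10.4,"hand":1},
    {"rz":10.4,"hand":1},
    {"rz":10.4,"hand":1},
    {"rz":10.4,"hand":1},
    {"rz":10.4,"hand":1},
    {"rz":10.4,"hand":1},
  ],
)

```text
$.moves[0]: bad value
```

```bash
cat >> h.py <<'E'
A=np.array([.5795,.121])
def pose(s,off=.0225,r=.06):
    """pusher angle phi (tool yaw-180), axis in tool axes, correction to put the axis at (r,off)"""
    R=s['tcp_rot'];a=np.r_[A,s['eef_pos'][2]]-s['eef_pos'];a=R.T@a
    phi=np.degrees(np.arctan2(-R[1,0],-R[0,0]))%360
    rad=-R[:2,0];tan=R[:2,1]
    print('t%.2f phi %.1f axis in tool %s move x%.4f y%.4f z_tcp %.4f tilt %s'%(s['clock'],phi,np.round(a[:2],4),a[0]-r,a[1]-off,s['eef_pos'][2],np.round(R[2,:2],3)),
     'F tan %.1f rad %.1f z %.1f'%(s['force'][:2]@tan,s['force'][:2]@rad,s['force'][2]),'w %.4f'%s['gripper_width'])
E
python3 - <<'E'
from rig import observe,eyes;from h import *
s=observe();pose(s);print(s['joints'])
c=eyes.read_camera('wrist');cv2.imwrite('pics/w.png',c['color'][...,::-1])
E
```

```text
t0.10 phi 343.2 axis in tool [-0.5197 -0.241 ] move x-0.5797 y-0.2635 z_tcp 0.2307 tilt [ 0.    -0.001] F tan 0.3 rad -0.4 z -0.6 w 0.0852
[ 1.13101014e+00  3.42636755e-01  1.52492219e+00  7.44327279e-06
  1.27543706e+00 -1.46012327e-01]
```

View pics/w.png

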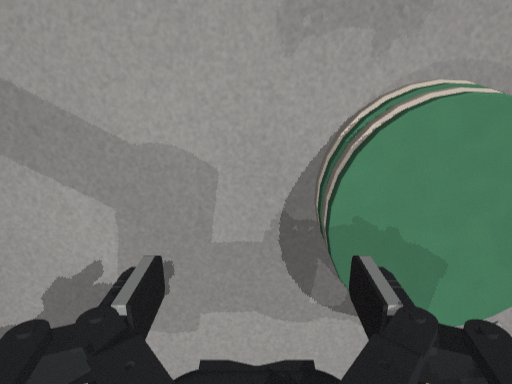

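Both calls were refused, so the rows probably need every field. The wrist view shows a green drum beside the gripper at (410,200), so I'll check its height and position before moving.

```bash
python3 - <<'E'
from h import *
for n in('top','scene'):
    c=dict(np.load(f'pics/{n}.npz'));W=lever(c);k=c['color'].astype(int)
    m=(k[...,1]>k[...,0]+25)&(k[...,1]>k[...,2]+10)&(c['range_z']>0)
    if m.any():print(n,m.sum(),np.percentile(W[m],[2,50,98],axis=0).round(3))
E
```

```text
top 1303 [[0.251 0.554 0.067]
 [0.297 0.587 0.07 ]
 [0.362 0.611 0.073]]
scene 803 [[0.198 0.554 0.027]
 [0.288 0.579 0.07 ]
 [0.367 0.614 0.073]]
```

Call:
jog_arm(
  moves=[
    {"rx":0,"ry":0,"rz":0,"x":0,"y":0,"z":0,"hand":1},
  ],
)

```text
clock: 0.28
eef_pos: [0.152, 0.5024, 0.2311]
tcp_rot: [[-0.957, 0.29, -0.0], [0.29, 0.957, -0.0], [0.0, -0.001, -1.0]]
force: [0.5, -0.3, -0.1]
gripper_width: 0.07
grasp_force: 0.0
```

Call:
jog_arm(
  moves=[
    {"rx":0,"ry":0,"rz":0,"x":-0.0398,"y":-0.016,"z":0,"hand":1},
    {"rx":0,"ry":0,"rz":0,"x":-0.0398,"y":-0.016,"z":0,"hand":1},
    {"rx":0,"ry":0,"rz":0,"x":-0.0398,"y":-0.016,"z":0,"hand":1},
    {"rx":0,"ry":0,"rz":0,"x":-0.0398,"y":-0.016,"z":0,"hand":1},
    {"rx":0,"ry":0,"rz":0,"x":-0.0398,"y":-0.016,"z":0,"hand":1},
    {"rx":0,"ry":0,"rz":0,"x":-0.0398,"y":-0.016,"z":0,"hand":1},
    {"rx":0,"ry":0,"rz":0,"x":-0.0398,"y":-0.016,"z":0,"hand":1},
    {"rx":0,"ry":0,"rz":0,"x":-0.0398,"y":-0.016,"z":0,"hand":1},
    {"rx":0,"ry":0,"rz":0,"x":-0.0398,"y":-0.016,"z":0,"hand":1},
    {"rx":0,"ry":0,"rz":0,"x":-0.0398,"y":-0.016,"z":0,"hand":1},
    {"rx":0,"ry":0,"rz":0,"x":-0.0398,"y":-0.016,"z":0,"hand":1},
    {"rx":0,"ry":0,"rz":0,"x":-0.0398,"y":-0.016,"z":0,"hand":1},
  ],
  squeeze=30,
)

```text
clock: 1.78
eef_pos: [0.5545, 0.1795, 0.2312]
tcp_rot: [[-0.957, 0.29, -0.0], [0.29, 0.957, 0.0], [0.0, 0.0, -1.0]]
force: [0.7, 0.2, 0.3]
gripper_width: -0.0001
grasp_force: 0.0
```

Call:
jog_arm(
  moves=[
    {"rx":0,"ry":0,"rz":10.4,"x":0,"y":0,"z":0,"hand":1},
    {"rx":0,"ry":0,"rz":10.4,"x":0,"y":0,"z":0,"hand":1},
    {"rx":0,"ry":0,"rz":10.4,"x":0,"y":0,"z":0,"hand":1},
    {"rx":0,"ry":0,"rz":10.4,"x":0,"y":0,"z":0,"hand":1},
    {"rx":0,"ry":0,"rz":10.4,"x":0,"y":0,"z":0,"hand":1},
    {"rx":0,"ry":0,"rz":10.4,"x":0,"y":0,"z":0,"hand":1},
    {"rx":0,"ry":0,"rz":10.4,"x":0,"y":0,"z":0,"hand":1},
    {"rx":0,"ry":0,"rz":10.4,"x":0,"y":0,"z":0,"hand":1},
    {"rx":0,"ry":0,"rz":10.4,"x":0,"y":0,"z":0,"hand":1},
    {"rx":0,"ry":0,"rz":10.4,"x":0,"y":0,"z":0,"hand":1},
    {"rx":0,"ry":0,"rz":10.4,"x":0,"y":0,"z":0,"hand":1},
    {"rx":0,"ry":0,"rz":10.4,"x":0,"y":0,"z":0,"hand":1},
    {"rx":0,"ry":0,"rz":10.4,"x":0,"y":0,"z":0,"hand":1},
    {"rx":0,"ry":0,"rz":10.4,"x":0,"y":0,"z":0,"hand":1},
    {"rx":0,"ry":0,"rz":10.4,"x":0,"y":0,"z":0,"hand":1},
    {"rx":0,"ry":0,"rz":10.4,"x":0,"y":0,"z":0,"hand":1},
    {"rx":0,"ry":0,"rz":10.4,"x":0,"y":0,"z":0,"hand":1},
    {"rx":0,"ry":0,"rz":10.4,"x":0,"y":0,"z":0,"hand":1},
    {"rx":0,"ry":0,"rz":10.4,"x":0,"y":0,"z":0,"hand":1},
    {"rx":0,"ry":0,"rz":10.4,"x":0,"y":0,"z":0,"hand":1},
  ],
)

```text
clock: 4.28
eef_pos: [0.5535, 0.1804, 0.2311]
tcp_rot: [[0.705, -0.709, -0.0], [-0.709, -0.705, -0.0], [-0.0, 0.0, -1.0]]
force: [-0.6, -0.4, -0.1]
gripper_width: 0.0004
grasp_force: 0.0
```

```bash
python3 - <<'E'
from rig import observe,eyes;from h import *
s=observe();pose(s);print(s['joints'])
c=eyes.read_camera('wrist');cv2.imwrite('pics/w2.png',c['color'][...,::-1])
E
```

```text
t4.28 phi 134.8 axis in tool [0.0605 0.0234] move x0.0005 y0.0009 z_tcp 0.2311 tilt [-0.  0.] F tan 0.7 rad 0.1 z -0.1 w 0.0004
[1.83434848e-01 4.47873841e-01 1.36050816e+00 6.16750846e-05
 1.33354142e+00 2.54273184e+00]
```

View pics/w2.png

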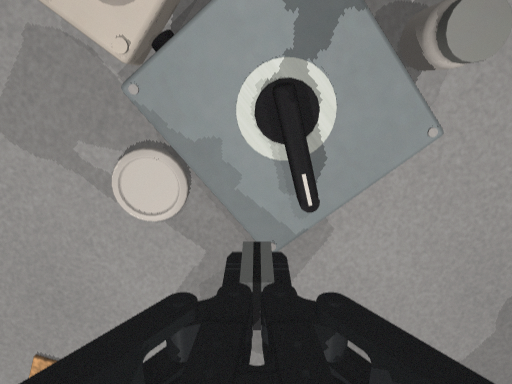

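Call:
jog_arm(
  moves=[
    {"rx":0,"ry":0,"rz":0,"x":0.0005,"y":0.0009,"z":0.035,"hand":1},
    {"rx":0,"ry":0,"rz":0,"x":0,"y":0,"z":0.035,"hand":1},
    {"rx":0,"ry":0,"rz":0,"x":0,"y":0,"z":0.025,"hand":1},
    {"rx":0,"ry":0,"rz":0,"x":0,"y":0,"z":0.015,"hand":1},
    {"rx":0,"ry":0,"rz":0,"x":0,"y":0,"z":0.005,"hand":1},
    {"rx":0,"ry":0,"rz":-4,"x":-0.0014,"y":0.0042,"z":0,"hand":1},
    {"rx":0,"ry":0,"rz":-4,"x":-0.0014,"y":0.0042,"z":0,"hand":1},
    {"rx":0,"ry":0,"rz":-4,"x":-0.0014,"y":0.0042,"z":0,"hand":1},
    {"rx":0,"ry":0,"rz":-4,"x":-0.0014,"y":0.0042,"z":0,"hand":1},
    {"rx":0,"ry":0,"rz":-3,"x":-0.001,"y":0.0031,"z":0,"hand":1},
  ],
)

```text
clock: 5.58
eef_pos: [0.5373, 0.1686, 0.1177]
tcp_rot: [[0.901, -0.434, 0.004], [-0.434, -0.901, 0.002], [0.002, -0.004, -1.0]]
force: [3.0, 7.4, -2.4]
gripper_width: 0.0002
grasp_force: 3.6
```

```bash
cat >> h.py <<'E'
def look():
    """lever yaw from top camera (part of bar not hidden), 0.05 s"""
    from rig import eyes
    c=eyes.read_camera('top');W=lever(c);k=c['color'].astype(int);z=W[...,2]
    m=(k.max(-1)<75)&(z>.128)&(z<.142)&(np.hypot(W[...,0]-A[0],W[...,1]-A[1])<.085)
    if m.sum()<30: print('few',m.sum());return c
    m=m.astype(np.uint8);n,l,st,_=cv2.connectedComponentsWithStats(m);i=1+st[1:,4].argmax();P=W[l==i][:,:2].astype(np.float32)
    q=P.mean(0)-A
    print('lever n',len(P),'rect',np.round(cv2.minAreaRect(P)[1],3),'ang %.1f yaw-from-mean %.1f r %.3f'%(cv2.minAreaRect(P)[2],np.degrees(np.arctan2(q[1],q[0]))%360,np.hypot(*q)))
    return c
E
python3 - <<'E'
from rig import observe,eyes;from h import *
s=observe();pose(s);look()
E
```

```text
t5.58 phi 154.3 axis in tool [0.0587 0.0246] move x-0.0013 y0.0021 z_tcp 0.1177 tilt [ 0.002 -0.004] F tan -8.0 rad 0.5 z -2.4 w 0.0002
lever n 220 rect [0.016 0.06 ] ang 60.2 yaw-from-mean 171.6 r 0.005
```

Call:
jog_arm(
  moves=[
    {"rx":0,"ry":0,"rz":0,"x":0,"y":0,"z":0,"hand":1},
    {"rx":0,"ry":0,"rz":0,"x":0,"y":0,"z":0,"hand":1},
  ],
)

```text
clock: 5.88
eef_pos: [0.5365, 0.1677, 0.1169]
tcp_rot: [[0.9, -0.436, 0.001], [-0.436, -0.9, 0.0], [0.001, -0.001, -1.0]]
force: [-0.4, 0.8, 1.2]
gripper_width: 0.0001
grasp_force: 0.4
```

```bash
python3 - <<'E'
from rig import observe,eyes;from h import *
s=observe();pose(s);c=look()
cv2.imwrite('pics/c.png',cv2.resize(c['color'][140:290,140:340,::-1],None,fx=3,fy=3,interpolation=2))
E
```

```text
t5.88 phi 154.2 axis in tool [0.059  0.0233] move x-0.0010 y0.0008 z_tcp 0.1169 tilt [ 0.001 -0.001] F tan -0.6 rad 0.7 z 1.2 w 0.0001
lever n 221 rect [0.016 0.062] ang 62.5 yaw-from-mean 174.7 r 0.005
```

View pics/c.png

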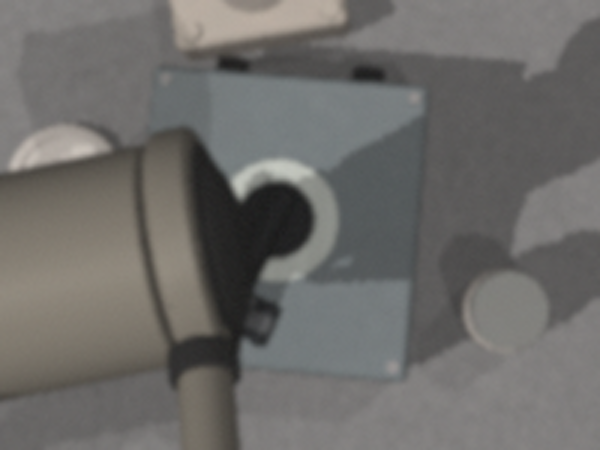

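The lever has barely begun to move, to about 152°, and the earlier 8 N was an inertial transient. Next I push past half-way, then settle.

Call:
jog_arm(
  moves=[
    {"rx":0,"ry":0,"rz":-3,"x":-0.001,"y":0.0031,"z":0,"hand":1},
    {"rx":0,"ry":0,"rz":-3,"x":-0.001,"y":0.0031,"z":0,"hand":1},
    {"rx":0,"ry":0,"rz":-3,"x":-0.001,"y":0.0031,"z":0,"hand":1},
    {"rx":0,"ry":0,"rz":0,"x":0,"y":0,"z":0,"hand":1},
    {"rx":0,"ry":0,"rz":0,"x":0,"y":0,"z":0,"hand":1},
  ],
)

```text
clock: 6.55
eef_pos: [0.5297, 0.1601, 0.1162]
tcp_rot: [[0.957, -0.291, -0.0], [-0.291, -0.957, -0.0], [-0.0, 0.0, -1.0]]
force: [0.8, -0.2, -0.5]
gripper_width: -0.0004
grasp_force: 0.0
```

```bash
python3 - <<'E'
from rig import observe,eyes;from h import *
s=observe();pose(s);c=look()
E
```

```text
t6.55 phi 163.1 axis in tool [0.059  0.0229] move x-0.0010 y0.0004 z_tcp 0.1162 tilt [-0.  0.] F tan -0.0 rad -0.9 z -0.5 w -0.0004
lever n 161 rect [0.016 0.049] ang 72.4 yaw-from-mean 291.3 r 0.003
```

Call:
jog_arm(
  moves=[
    {"rx":0,"ry":0,"rz":-3,"x":-0.001,"y":0.0031,"z":0,"hand":1},
    {"rx":0,"ry":0,"rz":-3,"x":-0.001,"y":0.0031,"z":0,"hand":1},
    {"rx":0,"ry":0,"rz":-3,"x":-0.001,"y":0.0031,"z":0,"hand":1},
    {"rx":0,"ry":0,"rz":0,"x":0,"y":0,"z":0,"hand":1},
    {"rx":0,"ry":0,"rz":0,"x":0,"y":0,"z":0,"hand":1},
  ],
)

```text
clock: 7.22
eef_pos: [0.5247, 0.152, 0.1163]
tcp_rot: [[0.99, -0.138, 0.0], [-0.138, -0.99, -0.0], [0.0, 0.0, -1.0]]
force: [0.0, 0.1, -0.3]
gripper_width: 0.0005
grasp_force: 0.0
```

```bash
python3 - <<'E'
from rig import observe,eyes;from h import *
s=observe();pose(s);c=look()
E
```

```text
t7.22 phi 172.1 axis in tool [0.0586 0.0231] move x-0.0014 y0.0006 z_tcp 0.1163 tilt [0. 0.] F tan -0.1 rad -0.0 z -0.3 w 0.0005
lever n 84 rect [0.014 0.031] ang 87.3 yaw-from-mean 338.6 r 0.010
```

The lever followed and snapped to about 179°. I continue through the second click.

Call:
jog_arm(
  moves=[
    {"rx":0,"ry":0,"rz":-4,"x":-0.0014,"y":0.0042,"z":0,"hand":1},
    {"rx":0,"ry":0,"rz":-4,"x":-0.0014,"y":0.0042,"z":0,"hand":1},
    {"rx":0,"ry":0,"rz":-4,"x":-0.0014,"y":0.0042,"z":0,"hand":1},
    {"rx":0,"ry":0,"rz":-4,"x":-0.0014,"y":0.0042,"z":0,"hand":1},
    {"rx":0,"ry":0,"rz":-4,"x":-0.0014,"y":0.0042,"z":0,"hand":1},
    {"rx":0,"ry":0,"rz":-4,"x":-0.0014,"y":0.0042,"z":0,"hand":1},
    {"rx":0,"ry":0,"rz":-4,"x":-0.0014,"y":0.0042,"z":0,"hand":1},
    {"rx":0,"ry":0,"rz":0,"x":0,"y":0,"z":0,"hand":1},
    {"rx":0,"ry":0,"rz":0,"x":0,"y":0,"z":0,"hand":1},
  ],
)

```text
clock: 8.4
eef_pos: [0.5172, 0.1223, 0.1163]
tcp_rot: [[0.939, 0.343, 0.0], [0.343, -0.939, 0.0], [0.0, 0.0, -1.0]]
force: [-0.1, 0.5, -0.2]
gripper_width: -0.0003
grasp_force: 0.0
```

```bash
python3 - <<'E'
from rig import observe,eyes;from h import *
s=observe();pose(s);c=look()
E
```

```text
t8.40 phi 200.1 axis in tool [0.0581 0.0226] move x-0.0019 y0.0001 z_tcp 0.1163 tilt [0. 0.] F tan -0.5 rad -0.1 z -0.2 w -0.0003
lever n 36 rect [0.018 0.009] ang 81.7 yaw-from-mean 15.4 r 0.015
```

Call:
jog_arm(
  moves=[
    {"rx":0,"ry":0,"rz":-3,"x":-0.001,"y":0.0031,"z":0,"hand":1},
    {"rx":0,"ry":0,"rz":-3,"x":-0.001,"y":0.0031,"z":0,"hand":1},
    {"rx":0,"ry":0,"rz":-3,"x":-0.001,"y":0.0031,"z":0,"hand":1},
    {"rx":0,"ry":0,"rz":-2,"x":-0.0007,"y":0.0021,"z":0,"hand":1},
    {"rx":0,"ry":0,"rz":-2,"x":-0.0007,"y":0.0021,"z":0,"hand":1},
    {"rx":0,"ry":0,"rz":-2,"x":-0.0007,"y":0.0021,"z":0,"hand":1},
    {"rx":0,"ry":0,"rz":0,"x":0,"y":0,"z":0,"hand":1},
    {"rx":0,"ry":0,"rz":0,"x":0,"y":0,"z":0,"hand":1},
  ],
)

```text
clock: 9.45
eef_pos: [0.5193, 0.106, 0.1163]
tcp_rot: [[0.818, 0.575, -0.0], [0.575, -0.818, -0.0], [-0.0, 0.0, -1.0]]
force: [-1.4, 0.4, 0.1]
gripper_width: -0.0001
grasp_force: 0.4
```

```bash
python3 - <<'E'
from rig import observe,eyes;from h import *
s=observe();pose(s);c=eyes.read_camera('wrist');cv2.imwrite('pics/w3.png',c['color'][...,::-1])
E
```

```text
t9.45 phi 215.1 axis in tool [0.0578 0.0224] move x-0.0022 y-0.0001 z_tcp 0.1163 tilt [-0.  0.] F tan -1.1 rad 0.9 z 0.1 w -0.0001
```

View pics/w3.png

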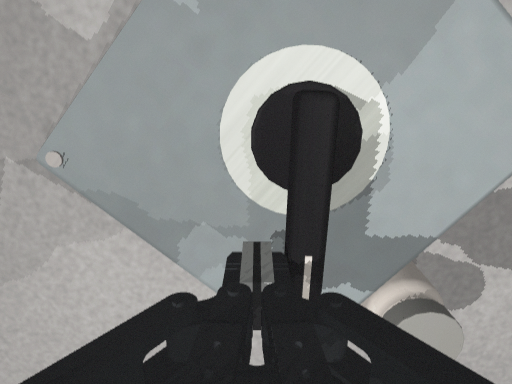

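The wrist view shows the lever (edge at about (288,250)) lying against the finger, with about 1 N felt, so this is not the stop. I push a bit further, carefully.

Call:
jog_arm(
  moves=[
    {"rx":0,"ry":0,"rz":-2,"x":-0.0007,"y":0.0021,"z":0,"hand":1},
    {"rx":0,"ry":0,"rz":-2,"x":-0.0007,"y":0.0021,"z":0,"hand":1},
    {"rx":0,"ry":0,"rz":0,"x":0,"y":0,"z":0,"hand":1},
    {"rx":0,"ry":0,"rz":0,"x":0,"y":0,"z":0,"hand":1},
  ],
)

```text
clock: 10.0
eef_pos: [0.5205, 0.1019, 0.1163]
tcp_rot: [[0.776, 0.631, -0.0], [0.631, -0.776, 0.0], [-0.0, -0.0, -1.0]]
force: [-2.6, 1.6, 0.8]
gripper_width: -0.0004
grasp_force: 1.6
```

```bash
python3 - <<'E'
from rig import observe,eyes;from h import *
s=observe();pose(s)
E
```

```text
t10.00 phi 219.1 axis in tool [0.0578 0.0224] move x-0.0022 y-0.0001 z_tcp 0.1163 tilt [-0. -0.] F tan -2.9 rad 1.0 z 0.8 w -0.0004
```

No stop here, only the detent. I continue over it to about 6° past the next click.

Call:
jog_arm(
  moves=[
    {"rx":0,"ry":0,"rz":-3,"x":-0.001,"y":0.0031,"z":0,"hand":1},
    {"rx":0,"ry":0,"rz":-3,"x":-0.001,"y":0.0031,"z":0,"hand":1},
    {"rx":0,"ry":0,"rz":-3,"x":-0.001,"y":0.0031,"z":0,"hand":1},
    {"rx":0,"ry":0,"rz":-3,"x":-0.001,"y":0.0031,"z":0,"hand":1},
    {"rx":0,"ry":0,"rz":-3,"x":-0.001,"y":0.0031,"z":0,"hand":1},
    {"rx":0,"ry":0,"rz":-3,"x":-0.001,"y":0.0031,"z":0,"hand":1},
    {"rx":0,"ry":0,"rz":-3,"x":-0.001,"y":0.0031,"z":0,"hand":1},
    {"rx":0,"ry":0,"rz":-2,"x":-0.0007,"y":0.0021,"z":0,"hand":1},
    {"rx":0,"ry":0,"rz":-2,"x":-0.0007,"y":0.0021,"z":0,"hand":1},
    {"rx":0,"ry":0,"rz":-2,"x":-0.0007,"y":0.0021,"z":0,"hand":1},
    {"rx":0,"ry":0,"rz":0,"x":0,"y":0,"z":0,"hand":1},
    {"rx":0,"ry":0,"rz":0,"x":0,"y":0,"z":0,"hand":1},
  ],
)

```text
clock: 11.5
eef_pos: [0.5368, 0.0773, 0.1163]
tcp_rot: [[0.405, 0.914, 0.0], [0.914, -0.405, -0.0], [-0.0, 0.0, -1.0]]
force: [-2.1, 1.1, 2.0]
gripper_width: -0.0001
grasp_force: 1.2
```

```bash
python3 - <<'E'
from rig import observe,eyes;from h import *
s=observe();pose(s)
E
```

```text
t11.50 phi 246.1 axis in tool [0.0573 0.0213] move x-0.0027 y-0.0012 z_tcp 0.1163 tilt [-0.  0.] F tan -2.3 rad -0.1 z 2.0 w -0.0001
```

Call:
jog_arm(
  moves=[
    {"rx":0,"ry":0,"rz":-2,"x":-0.0007,"y":0.002,"z":0,"hand":1},
    {"rx":0,"ry":0,"rz":-2,"x":-0.0007,"y":0.002,"z":0,"hand":1},
    {"rx":0,"ry":0,"rz":0,"x":0,"y":0,"z":0,"hand":1},
    {"rx":0,"ry":0,"rz":0,"x":0,"y":0,"z":0,"hand":1},
  ],
)

```text
clock: 12.0
eef_pos: [0.5405, 0.0744, 0.1163]
tcp_rot: [[0.34, 0.94, 0.001], [0.94, -0.34, -0.0], [0.0, 0.001, -1.0]]
force: [-0.6, 0.6, 0.3]
gripper_width: -0.0002
grasp_force: 0.0
```

```bash
python3 - <<'E'
from rig import observe,eyes;from h import *
s=observe();pose(s)
E
```

```text
t12.00 phi 250.1 axis in tool [0.0571 0.0208] move x-0.0029 y-0.0017 z_tcp 0.1163 tilt [0.    0.001] F tan -0.8 rad -0.3 z 0.3 w -0.0002
```

Call:
jog_arm(
  moves=[
    {"rx":0,"ry":0,"rz":-3,"x":-0.0008,"y":0.003,"z":0,"hand":1},
    {"rx":0,"ry":0,"rz":-3,"x":-0.0008,"y":0.0029,"z":0,"hand":1},
    {"rx":0,"ry":0,"rz":-3,"x":-0.0008,"y":0.0029,"z":0,"hand":1},
    {"rx":0,"ry":0,"rz":-3,"x":-0.0008,"y":0.0029,"z":0,"hand":1},
    {"rx":0,"ry":0,"rz":-3,"x":-0.0008,"y":0.0029,"z":0,"hand":1},
    {"rx":0,"ry":0,"rz":-3,"x":-0.0008,"y":0.0029,"z":0,"hand":1},
    {"rx":0,"ry":0,"rz":-3,"x":-0.0008,"y":0.0029,"z":0,"hand":1},
    {"rx":0,"ry":0,"rz":-2,"x":-0.0006,"y":0.002,"z":0,"hand":1},
    {"rx":0,"ry":0,"rz":-2,"x":-0.0006,"y":0.002,"z":0,"hand":1},
    {"rx":0,"ry":0,"rz":0,"x":0,"y":0,"z":0,"hand":1},
    {"rx":0,"ry":0,"rz":0,"x":0,"y":0,"z":0,"hand":1},
  ],
)

```text
clock: 13.38
eef_pos: [0.562, 0.0638, 0.1163]
tcp_rot: [[-0.09, 0.996, -0.002], [0.996, 0.09, -0.001], [-0.001, -0.002, -1.0]]
force: [-3.5, -1.6, 2.8]
gripper_width: -0.0001
grasp_force: 2.4
```

```bash
python3 - <<'E'
from rig import observe,eyes;from h import *
s=observe();pose(s);look()
E
```

```text
t13.38 phi 275.1 axis in tool [0.0554 0.0225] move x-0.0046 y0.0000 z_tcp 0.1163 tilt [-0.001 -0.002] F tan -3.6 rad 1.3 z 2.8 w -0.0001
few 0
```

Call:
jog_arm(
  moves=[
    {"rx":0,"ry":0,"rz":-2,"x":-0.0022,"y":0.002,"z":0,"hand":1},
    {"rx":0,"ry":0,"rz":0,"x":-0.001,"y":0,"z":0,"hand":1},
    {"rx":0,"ry":0,"rz":0,"x":0,"y":0,"z":0,"hand":1},
    {"rx":0,"ry":0,"rz":0,"x":0,"y":0,"z":0,"hand":1},
  ],
)

```text
clock: 13.92
eef_pos: [0.565, 0.0612, 0.1161]
tcp_rot: [[-0.124, 0.992, -0.0], [0.992, 0.124, -0.0], [-0.0, -0.0, -1.0]]
force: [-2.1, 0.2, -1.0]
gripper_width: 0.0003
grasp_force: 1.0
```

```bash
python3 - <<'E'
from rig import observe,eyes;from h import *
s=observe();pose(s);c=eyes.read_camera('wrist');cv2.imwrite('pics/w4.png',c['color'][...,::-1])
E
```

```text
t13.93 phi 277.1 axis in tool [0.0575 0.0218] move x-0.0025 y-0.0007 z_tcp 0.1161 tilt [-0. -0.] F tan -2.1 rad -0.5 z -1.0 w 0.0003
```

View pics/w4.png

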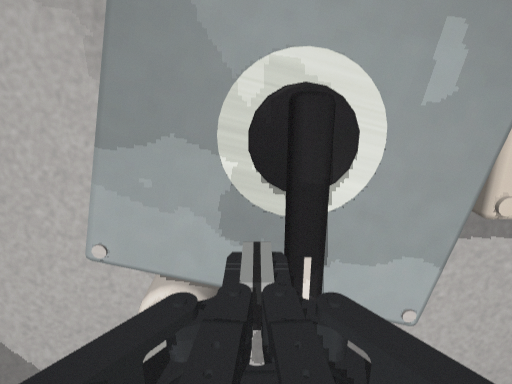

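The force is falling off and the lever lies along the finger at about 277°, so this isn't the stop either. I continue to the next click.

Call:
jog_arm(
  moves=[
    {"rx":0,"ry":0,"rz":-3,"x":-0.0014,"y":0.003,"z":0,"hand":1},
    {"rx":0,"ry":0,"rz":-3,"x":-0.0012,"y":0.003,"z":0,"hand":1},
    {"rx":0,"ry":0,"rz":-3,"x":-0.0012,"y":0.003,"z":0,"hand":1},
    {"rx":0,"ry":0,"rz":-3,"x":-0.0012,"y":0.003,"z":0,"hand":1},
    {"rx":0,"ry":0,"rz":-3,"x":-0.0012,"y":0.003,"z":0,"hand":1},
    {"rx":0,"ry":0,"rz":-3,"x":-0.0012,"y":0.003,"z":0,"hand":1},
    {"rx":0,"ry":0,"rz":-3,"x":-0.0012,"y":0.003,"z":0,"hand":1},
    {"rx":0,"ry":0,"rz":-2,"x":-0.0008,"y":0.002,"z":0,"hand":1},
    {"rx":0,"ry":0,"rz":-2,"x":-0.0008,"y":0.002,"z":0,"hand":1},
    {"rx":0,"ry":0,"rz":-2,"x":-0.0008,"y":0.002,"z":0,"hand":1},
    {"rx":0,"ry":0,"rz":0,"x":0,"y":0,"z":0,"hand":1},
    {"rx":0,"ry":0,"rz":0,"x":0,"y":0,"z":0,"hand":1},
  ],
)

```text
clock: 15.48
eef_pos: [0.5942, 0.0596, 0.1164]
tcp_rot: [[-0.561, 0.828, 0.001], [0.828, 0.561, -0.0], [-0.001, 0.001, -1.0]]
force: [-1.3, -1.8, 0.8]
gripper_width: 0.0002
grasp_force: 1.0
```

```bash
python3 - <<'E'
from rig import observe,eyes;from h import *
s=observe();pose(s)
E
```

```text
t15.47 phi 304.1 axis in tool [0.0591 0.0222] move x-0.0009 y-0.0003 z_tcp 0.1164 tilt [-0.001  0.001] F tan -2.1 rad 0.8 z 0.8 w 0.0002
```

Call:
jog_arm(
  moves=[
    {"rx":0,"ry":0,"rz":-2,"x":-0.0008,"y":0.002,"z":0,"hand":1},
    {"rx":0,"ry":0,"rz":-1.5,"x":-0.0006,"y":0.0015,"z":0,"hand":1},
    {"rx":0,"ry":0,"rz":0,"x":0,"y":0,"z":0,"hand":1},
    {"rx":0,"ry":0,"rz":0,"x":0,"y":0,"z":0,"hand":1},
  ],
)

```text
clock: 15.98
eef_pos: [0.597, 0.0602, 0.1163]
tcp_rot: [[-0.612, 0.791, -0.001], [0.791, 0.612, -0.001], [0.0, -0.002, -1.0]]
force: [-4.7, -3.7, 3.1]
gripper_width: -0.0002
grasp_force: 3.0
```

```bash
python3 - <<'E'
from rig import observe,eyes;from h import *
s=observe();pose(s)
E
```

```text
t15.97 phi 307.7 axis in tool [0.0588 0.0234] move x-0.0012 y0.0009 z_tcp 0.1163 tilt [ 0.    -0.002] F tan -5.9 rad 0.1 z 3.1 w -0.0002
```

The force is rising (5.9 N) where a detent should be falling. I take a small step to confirm.

Call:
jog_arm(
  moves=[
    {"rx":0,"ry":0,"rz":-1.5,"x":-0.0006,"y":0.0015,"z":0,"hand":1},
    {"rx":0,"ry":0,"rz":0,"x":0,"y":0,"z":0,"hand":1},
    {"rx":0,"ry":0,"rz":0,"x":0,"y":0,"z":0,"hand":1},
  ],
)

```text
clock: 16.35
eef_pos: [0.5979, 0.0602, 0.1163]
tcp_rot: [[-0.632, 0.775, -0.003], [0.775, 0.632, -0.001], [0.001, -0.003, -1.0]]
force: [-7.2, -5.9, 5.4]
gripper_width: 0.0001
grasp_force: 4.7
```

```bash
python3 - <<'E'
from rig import observe,eyes;from h import *
s=observe();pose(s)
E
```

```text
t16.35 phi 309.2 axis in tool [0.0587 0.0242] move x-0.0013 y0.0017 z_tcp 0.1163 tilt [ 0.001 -0.003] F tan -9.3 rad -0.0 z 5.4 w 0.0001
```

It rose by about 4 N per mm, so this is the end stop. I make one gentle confirming press, then back off, lift, and look.

Call:
jog_arm(
  moves=[
    {"rx":0,"ry":0,"rz":-1,"x":-0.0004,"y":0.001,"z":0,"hand":1},
    {"rx":0,"ry":0,"rz":0,"x":0,"y":0,"z":0,"hand":1},
    {"rx":0,"ry":0,"rz":0,"x":0,"y":0,"z":0,"hand":1},
  ],
)

```text
clock: 16.73
eef_pos: [0.599, 0.0606, 0.1163]
tcp_rot: [[-0.646, 0.764, -0.003], [0.764, 0.646, -0.001], [0.001, -0.003, -1.0]]
force: [-7.0, -4.7, 5.5]
gripper_width: -0.0002
grasp_force: 4.4
```

Call:
jog_arm(
  moves=[
    {"rx":0,"ry":0,"rz":0,"x":0,"y":-0.006,"z":0,"hand":1},
    {"rx":0,"ry":0,"rz":0,"x":0,"y":-0.008,"z":0,"hand":1},
    {"rx":0,"ry":0,"rz":0,"x":0,"y":0,"z":-0.02,"hand":1},
    {"rx":0,"ry":0,"rz":0,"x":0,"y":0,"z":-0.03,"hand":1},
    {"rx":0,"ry":0,"rz":0,"x":-0.03,"y":0,"z":-0.03,"hand":1},
    {"rx":0,"ry":0,"rz":0,"x":-0.03,"y":0,"z":0,"hand":1},
    {"rx":0,"ry":0,"rz":0,"x":0,"y":0,"z":0,"hand":1},
  ],
)

```text
clock: 17.6
eef_pos: [0.6292, 0.005, 0.1962]
tcp_rot: [[-0.644, 0.765, 0.002], [0.765, 0.644, -0.0], [-0.001, 0.001, -1.0]]
force: [-0.4, -0.4, -0.4]
gripper_width: 0.0002
grasp_force: 0.0
```

```bash
python3 - <<'E'
from rig import observe,eyes;from h import *
s=observe();pose(s);look()
c=eyes.read_camera('wrist');cv2.imwrite('pics/w5.png',c['color'][...,::-1])
d=c['range_z'];v,u=np.mgrid[:384,:512]
p=np.stack([(u-c['cx'])/c['fx']*d,(v-c['cy'])/c['fy']*d,d],-1)
H=c['hand_eye'];W=(p@H[:3,:3].T+H[:3,3])@s['tcp_rot'].T+s['eef_pos']
k=c['color'].max(-1);m=(k<75)&(abs(W[...,2]-.136)<.005)&(np.hypot(W[...,0]-A[0],W[...,1]-A[1])<.09)
P=W[m][:,:2].astype(np.float32);q=P.mean(0)-A
print(len(P),cv2.minAreaRect(P),'yaw',np.degrees(np.arctan2(q[1],q[0]))%360)
E
```

```text
t17.60 phi 310.1 axis in tool [0.1207 0.0367] move x0.0607 y0.0142 z_tcp 0.1962 tilt [-0.001  0.001] F tan -0.5 rad 0.0 z -0.4 w 0.0002
lever n 83 rect [0.016 0.03 ] ang 33.7 yaw-from-mean 118.6 r 0.010
3710 ((0.5983233451843262, 0.09023585915565491), (0.01612749695777893, 0.08530408143997192), 32.49006271362305) yaw 300.50883304108413
```

View pics/w5.png

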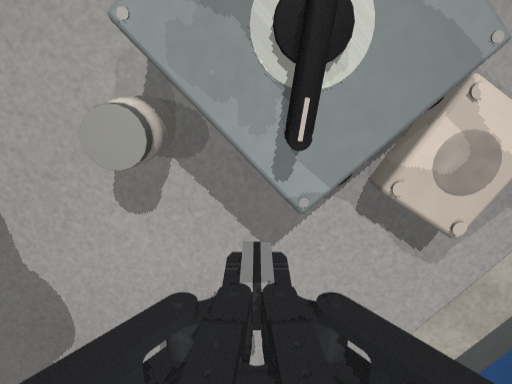

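After release the lever shows at about 301–303°, so the first click looks slightly larger than I estimated. The last press did not clearly rise, so I'll press again with the face flush to be sure of the stop, staying well below 40 N.

Call:
jog_arm(
  moves=[
    {"rx":0,"ry":0,"rz":6,"x":0,"y":0,"z":0,"hand":1},
    {"rx":0,"ry":0,"rz":0,"x":0.0325,"y":-0.0086,"z":0,"hand":1},
    {"rx":0,"ry":0,"rz":0,"x":0.0325,"y":0,"z":0,"hand":1},
    {"rx":0,"ry":0,"rz":0,"x":0,"y":0,"z":0.04,"hand":1},
    {"rx":0,"ry":0,"rz":0,"x":0,"y":0,"z":0.03,"hand":1},
    {"rx":0,"ry":0,"rz":0,"x":0,"y":0,"z":0.01,"hand":1},
    {"rx":0,"ry":0,"rz":0,"x":0,"y":0.005,"z":0,"hand":1},
    {"rx":0,"ry":0,"rz":0,"x":0,"y":0.004,"z":0,"hand":1},
    {"rx":0,"ry":0,"rz":0,"x":0,"y":0.002,"z":0,"hand":1},
    {"rx":0,"ry":0,"rz":0,"x":0,"y":0.002,"z":0,"hand":1},
    {"rx":0,"ry":0,"rz":0,"x":0,"y":0,"z":0,"hand":1},
    {"rx":0,"ry":0,"rz":0,"x":0,"y":0,"z":0,"hand":1},
  ],
)

```text
clock: 19.2
eef_pos: [0.595, 0.0618, 0.1175]
tcp_rot: [[-0.562, 0.827, -0.001], [0.827, 0.562, -0.001], [-0.001, -0.001, -1.0]]
force: [-5.2, -5.9, 4.2]
gripper_width: -0.0001
grasp_force: 3.6
```

```bash
python3 - <<'E'
from rig import observe,eyes;from h import *
s=observe();pose(s)
E
```

```text
t19.20 phi 304.2 axis in tool [0.0576 0.0204] move x-0.0024 y-0.0021 z_tcp 0.1175 tilt [-0.001 -0.001] F tan -7.6 rad 1.9 z 4.2 w -0.0001
```

Call:
jog_arm(
  moves=[
    {"rx":0,"ry":0,"rz":0,"x":0,"y":0.0015,"z":0,"hand":1},
    {"rx":0,"ry":0,"rz":0,"x":0,"y":0,"z":0,"hand":1},
    {"rx":0,"ry":0,"rz":0,"x":0,"y":0,"z":0,"hand":1},
  ],
)

```text
clock: 19.58
eef_pos: [0.5959, 0.0623, 0.1175]
tcp_rot: [[-0.562, 0.827, -0.001], [0.827, 0.562, -0.002], [-0.001, -0.002, -1.0]]
force: [-5.8, -6.7, 4.5]
gripper_width: -0.0001
grasp_force: 4.4
```

```bash
python3 - <<'E'
from rig import observe,eyes;from h import *
s=observe();pose(s)
E
```

```text
t19.57 phi 304.2 axis in tool [0.0578 0.0194] move x-0.0022 y-0.0031 z_tcp 0.1175 tilt [-0.001 -0.002] F tan -8.6 rad 2.3 z 4.5 w -0.0001
```

Call:
jog_arm(
  moves=[
    {"rx":0,"ry":0,"rz":0,"x":0,"y":0.0015,"z":0,"hand":1},
    {"rx":0,"ry":0,"rz":0,"x":0,"y":0,"z":0,"hand":1},
    {"rx":0,"ry":0,"rz":0,"x":0,"y":0,"z":0,"hand":1},
  ],
)

```text
clock: 19.95
eef_pos: [0.5967, 0.0628, 0.1174]
tcp_rot: [[-0.562, 0.827, -0.002], [0.827, 0.562, -0.003], [-0.001, -0.003, -1.0]]
force: [-8.3, -7.6, 6.5]
gripper_width: -0.0003
grasp_force: 5.4
```

```bash
python3 - <<'E'
from rig import observe,eyes;from h import *
s=observe();pose(s)
E
```

```text
t19.95 phi 304.2 axis in tool [0.0578 0.0184] move x-0.0022 y-0.0041 z_tcp 0.1174 tilt [-0.001 -0.003] F tan -11.1 rad 1.6 z 6.5 w -0.0003
```

Call:
jog_arm(
  moves=[
    {"rx":0,"ry":0,"rz":0,"x":0,"y":0.0015,"z":0,"hand":1},
    {"rx":0,"ry":0,"rz":0,"x":0,"y":0,"z":0,"hand":1},
    {"rx":0,"ry":0,"rz":0,"x":0,"y":0,"z":0,"hand":1},
  ],
)

```text
clock: 20.32
eef_pos: [0.5976, 0.0633, 0.1173]
tcp_rot: [[-0.562, 0.827, -0.003], [0.827, 0.562, -0.003], [-0.001, -0.004, -1.0]]
force: [-8.3, -8.4, 2.8]
gripper_width: 0.0001
grasp_force: 5.9
```

```bash
python3 - <<'E'
from rig import observe,eyes;from h import *
s=observe();pose(s)
E
```

```text
t20.32 phi 304.2 axis in tool [0.0579 0.0174] move x-0.0021 y-0.0051 z_tcp 0.1173 tilt [-0.001 -0.004] F tan -11.6 rad 2.3 z 2.8 w 0.0001
```

The force climbs steadily (7.6, 8.6, 11.1, 11.6 N), so the end stop is confirmed. Now I back off, cross over the lever to its other side, and push clockwise.

Call:
jog_arm(
  moves=[
    {"rx":0,"ry":0,"rz":0,"x":0,"y":-0.006,"z":0,"hand":1},
    {"rx":0,"ry":0,"rz":0,"x":0,"y":-0.008,"z":0,"hand":1},
    {"rx":0,"ry":0,"rz":0,"x":0,"y":0,"z":-0.02,"hand":1},
    {"rx":0,"ry":0,"rz":0,"x":0,"y":0,"z":-0.02,"hand":1},
    {"rx":0,"ry":0,"rz":0,"x":0,"y":0.022,"z":0,"hand":1},
    {"rx":0,"ry":0,"rz":0,"x":0,"y":0.022,"z":0,"hand":1},
    {"rx":0,"ry":0,"rz":0,"x":0,"y":0.022,"z":0,"hand":1},
    {"rx":0,"ry":0,"rz":0,"x":0,"y":0,"z":0,"hand":1},
  ],
)

```text
clock: 21.32
eef_pos: [0.6428, 0.0953, 0.1564]
tcp_rot: [[-0.563, 0.827, 0.001], [0.827, 0.563, 0.0], [-0.0, 0.001, -1.0]]
force: [-0.6, -0.4, -0.2]
gripper_width: -0.0003
grasp_force: 0.0
```

```bash
python3 - <<'E'
from rig import observe,eyes;from h import *
s=observe();pose(s,-.0325,.058);look()
E
```

```text
t21.32 phi 304.2 axis in tool [ 0.0568 -0.0379] move x-0.0012 y-0.0054 z_tcp 0.1564 tilt [-0.     0.001] F tan -0.7 rad 0.0 z -0.2 w -0.0003
lever n 297 rect [0.016 0.084] ang 29.7 yaw-from-mean 294.1 r 0.014
```

Call:
jog_arm(
  moves=[
    {"rx":0,"ry":0,"rz":0,"x":-0.001,"y":0,"z":0.02,"hand":1},
    {"rx":0,"ry":0,"rz":0,"x":0,"y":0,"z":0.02,"hand":1},
    {"rx":0,"ry":0,"rz":0,"x":0,"y":-0.008,"z":0,"hand":1},
    {"rx":0,"ry":0,"rz":0,"x":0,"y":-0.0074,"z":0,"hand":1},
    {"rx":0,"ry":0,"rz":3,"x":-0.0011,"y":-0.0031,"z":0,"hand":1},
    {"rx":0,"ry":0,"rz":3,"x":-0.0011,"y":-0.0031,"z":0,"hand":1},
    {"rx":0,"ry":0,"rz":3,"x":-0.0011,"y":-0.0031,"z":0,"hand":1},
    {"rx":0,"ry":0,"rz":3,"x":-0.0011,"y":-0.0031,"z":0,"hand":1},
    {"rx":0,"ry":0,"rz":3,"x":-0.0011,"y":-0.0031,"z":0,"hand":1},
    {"rx":0,"ry":0,"rz":3,"x":-0.0011,"y":-0.0031,"z":0,"hand":1},
    {"rx":0,"ry":0,"rz":3,"x":-0.0011,"y":-0.0031,"z":0,"hand":1},
    {"rx":0,"ry":0,"rz":0,"x":0,"y":0,"z":0,"hand":1},
    {"rx":0,"ry":0,"rz":0,"x":0,"y":0,"z":0,"hand":1},
  ],
)

```text
clock: 23.0
eef_pos: [0.6136, 0.0687, 0.1171]
tcp_rot: [[-0.229, 0.974, 0.001], [0.974, 0.229, -0.0], [-0.0, 0.001, -1.0]]
force: [1.0, 1.6, 0.4]
gripper_width: -0.0002
grasp_force: 0.0
```

```bash
cat >> h.py <<'E'
def wristlook():
    from rig import observe,eyes
    s=observe();c=eyes.read_camera('wrist')
    d=c['range_z'];v,u=np.mgrid[:384,:512]
    p=np.stack([(u-c['cx'])/c['fx']*d,(v-c['cy'])/c['fy']*d,d],-1)
    H=c['hand_eye'];W=(p@H[:3,:3].T+H[:3,3])@s['tcp_rot'].T+s['eef_pos']
    m=(c['color'].max(-1)<75)&(abs(W[...,2]-.136)<.004)&(np.hypot(W[...,0]-A[0],W[...,1]-A[1])<.085)
    P=W[m][:,:2].astype(np.float32);q=P.mean(0)-A;f=cv2.fitLine(P,cv2.DIST_HUBER,0,.01,.01).ravel()
    print('wrist',len(P),cv2.minAreaRect(P)[1:],'line yaw %.1f mean yaw %.1f r %.3f'%(np.degrees(np.arctan2(f[1],f[0]))%180+180,np.degrees(np.arctan2(q[1],q[0]))%360,np.hypot(*q)))
    return c
E
python3 - <<'E'
from rig import observe,eyes;from h import *
s=observe();pose(s,-.0225,.058);look();wristlook()
E
```

```text
t23.00 phi 283.2 axis in tool [ 0.0587 -0.0213] move x0.0007 y0.0012 z_tcp 0.1171 tilt [-0.     0.001] F tan 1.4 rad -1.3 z 0.4 w -0.0002
lever n 252 rect [0.016 0.066] ang 11.3 yaw-from-mean 273.2 r 0.008
wrist 7540 ((0.04567764699459076, 0.08455903828144073), 34.158931732177734) line yaw 283.0 mean yaw 283.8 r 0.018
```

Call:
jog_arm(
  moves=[
    {"rx":0,"ry":0,"rz":3,"x":-0.0011,"y":-0.0031,"z":0,"hand":1},
    {"rx":0,"ry":0,"rz":3,"x":-0.0011,"y":-0.0031,"z":0,"hand":1},
    {"rx":0,"ry":0,"rz":0,"x":0,"y":0,"z":0,"hand":1},
    {"rx":0,"ry":0,"rz":0,"x":0,"y":0,"z":0,"hand":1},
  ],
)

```text
clock: 23.6
eef_pos: [0.608, 0.0656, 0.1163]
tcp_rot: [[-0.126, 0.992, 0.0], [0.992, 0.126, 0.0], [0.0, 0.0, -1.0]]
force: [0.2, 0.4, 0.1]
gripper_width: -0.0002
grasp_force: 0.0
```

```bash
python3 - <<'E'
from rig import observe,eyes;from h import *
s=observe();pose(s,-.0225,.058);look()
c=wristlook();cv2.imwrite('pics/w6.png',c['color'][...,::-1])
E
```

```text
t23.60 phi 277.2 axis in tool [ 0.0586 -0.0213] move x0.0006 y0.0012 z_tcp 0.1163 tilt [0. 0.] F tan 0.3 rad -0.3 z 0.1 w -0.0002
lever n 244 rect [0.016 0.064] ang 3.3 yaw-from-mean 265.2 r 0.008
wrist 7599 ((0.047709736973047256, 0.08446656912565231), 27.732223510742188) line yaw 275.1 mean yaw 275.9 r 0.018
```

View pics/w6.png

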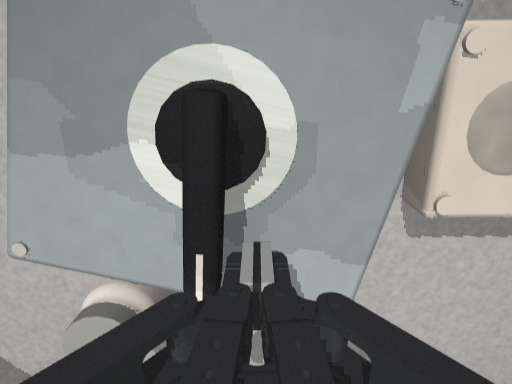

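The wrist view shows the lever (tip at about (200,270)) ahead of the finger in the second click, about 271°. Now I push to just past the next half-way.

Call:
jog_arm(
  moves=[
    {"rx":0,"ry":0,"rz":3,"x":-0.0011,"y":-0.0031,"z":0,"hand":1},
    {"rx":0,"ry":0,"rz":3,"x":-0.0011,"y":-0.0031,"z":0,"hand":1},
    {"rx":0,"ry":0,"rz":3,"x":-0.0011,"y":-0.0031,"z":0,"hand":1},
    {"rx":0,"ry":0,"rz":3,"x":-0.0011,"y":-0.0031,"z":0,"hand":1},
    {"rx":0,"ry":0,"rz":3,"x":-0.0011,"y":-0.0031,"z":0,"hand":1},
    {"rx":0,"ry":0,"rz":3,"x":-0.0011,"y":-0.0031,"z":0,"hand":1},
    {"rx":0,"ry":0,"rz":3,"x":-0.0011,"y":-0.0031,"z":0,"hand":1},
    {"rx":0,"ry":0,"rz":3,"x":-0.0011,"y":-0.0031,"z":0,"hand":1},
    {"rx":0,"ry":0,"rz":0,"x":0,"y":0,"z":0,"hand":1},
    {"rx":0,"ry":0,"rz":0,"x":0,"y":0,"z":0,"hand":1},
  ],
)

```text
clock: 24.95
eef_pos: [0.5828, 0.0582, 0.1163]
tcp_rot: [[0.288, 0.958, -0.0], [0.958, -0.288, 0.0], [-0.0, -0.0, -1.0]]
force: [0.2, 0.1, -0.8]
gripper_width: 0.0002
grasp_force: 0.0
```

```bash
python3 - <<'E'
from rig import observe,eyes;from h import *
s=observe();pose(s,-.0225,.058);look();wristlook()
E
```

```text
t24.95 phi 253.2 axis in tool [ 0.0591 -0.0213] move x0.0011 y0.0012 z_tcp 0.1163 tilt [-0. -0.] F tan 0.1 rad -0.2 z -0.8 w 0.0002
few 0
wrist 7613 ((0.04586850106716156, 0.08483115583658218), 3.8060524463653564) line yaw 253.5 mean yaw 253.4 r 0.018
```

Call:
jog_arm(
  moves=[
    {"rx":0,"ry":0,"rz":3,"x":-0.0011,"y":-0.0031,"z":0,"hand":1},
    {"rx":0,"ry":0,"rz":0,"x":0,"y":0,"z":0,"hand":1},
    {"rx":0,"ry":0,"rz":0,"x":0,"y":0,"z":0,"hand":1},
    {"rx":0,"ry":0,"rz":0,"x":0,"y":0.01,"z":0,"hand":1},
    {"rx":0,"ry":0,"rz":0,"x":0,"y":0.005,"z":0,"hand":1},
    {"rx":0,"ry":0,"rz":0,"x":0,"y":0,"z":-0.03,"hand":1},
    {"rx":0,"ry":0,"rz":0,"x":-0.03,"y":0,"z":-0.04,"hand":1},
    {"rx":0,"ry":0,"rz":0,"x":-0.04,"y":0,"z":-0.01,"hand":1},
    {"rx":0,"ry":0,"rz":0,"x":0,"y":0,"z":0,"hand":1},
  ],
)

```text
clock: 26.18
eef_pos: [0.5702, -0.0152, 0.1976]
tcp_rot: [[0.342, 0.94, 0.002], [0.94, -0.342, -0.001], [-0.0, 0.002, -1.0]]
force: [-0.4, 0.5, -0.7]
gripper_width: 0.0
grasp_force: 0.0
```

```bash
python3 - <<'E'
from rig import observe,eyes;from h import *
s=observe();pose(s,-.0225,.058);look()
c=wristlook();cv2.imwrite('pics/w7.png',c['color'][...,::-1])
E
```

```text
t26.18 phi 250.0 axis in tool [ 0.1311 -0.0378] move x0.0731 y-0.0153 z_tcp 0.1976 tilt [-0.     0.002] F tan -0.5 rad -0.3 z -0.7 w 0.0000
lever n 302 rect [0.079 0.016] ang 67.4 yaw-from-mean 247.1 r 0.016
wrist 3084 ((0.07463248819112778, 0.015931416302919388), 67.62018585205078) line yaw 248.8 mean yaw 247.5 r 0.036
```

View pics/w7.png

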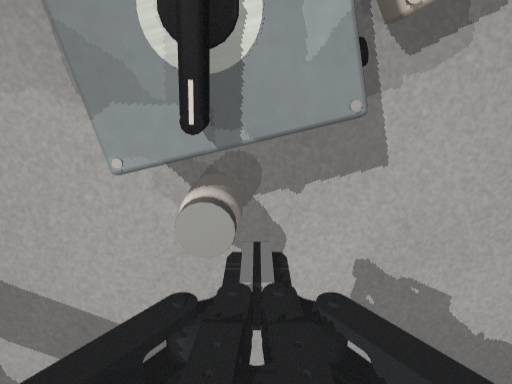

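The lever shows at 247.5°, past the half-way point (about 255°) but not yet at the click near 240°. It may still be creeping, so I move clear and wait.

Call:
jog_arm(
  moves=[
    {"rx":0,"ry":0,"rz":0,"x":-0.02,"y":0,"z":-0.03,"hand":1},
    {"rx":0,"ry":0,"rz":0,"x":-0.02,"y":0,"z":-0.03,"hand":1},
    {"rx":0,"ry":0,"rz":0,"x":0,"y":0,"z":0,"hand":1},
    {"rx":0,"ry":0,"rz":0,"x":0,"y":0,"z":0,"hand":1},
    {"rx":0,"ry":0,"rz":0,"x":0,"y":0,"z":0,"hand":1},
    {"rx":0,"ry":0,"rz":0,"x":0,"y":0,"z":0,"hand":1},
    {"rx":0,"ry":0,"rz":0,"x":0,"y":0,"z":0,"hand":1},
    {"rx":0,"ry":0,"rz":0,"x":0,"y":0,"z":0,"hand":1},
    {"rx":0,"ry":0,"rz":0,"x":0,"y":0,"z":0,"hand":1},
    {"rx":0,"ry":0,"rz":0,"x":0,"y":0,"z":0,"hand":1},
  ],
)

```text
clock: 27.52
eef_pos: [0.5564, -0.0505, 0.2564]
tcp_rot: [[0.339, 0.941, 0.0], [0.941, -0.339, 0.0], [0.0, 0.0, -1.0]]
force: [-0.6, 0.1, 0.0]
gripper_width: 0.0001
grasp_force: 0.0
```

```bash
python3 - <<'E'
from h import *
look();wristlook()
E
```

```text
lever n 353 rect [0.097 0.016] ang 67.4 yaw-from-mean 247.0 r 0.024
wrist 1221 ((0.04826848953962326, 0.01572207361459732), 67.38571166992188) line yaw 248.1 mean yaw 247.5 r 0.052
```

Call:
jog_arm(
  moves=[
    {"rx":0,"ry":0,"rz":0,"x":0,"y":0,"z":0,"hand":1},
    {"rx":0,"ry":0,"rz":0,"x":0,"y":0,"z":0,"hand":1},
    {"rx":0,"ry":0,"rz":0,"x":0,"y":0,"z":0,"hand":1},
    {"rx":0,"ry":0,"rz":0,"x":0,"y":0,"z":0,"hand":1},
    {"rx":0,"ry":0,"rz":0,"x":0,"y":0,"z":0,"hand":1},
    {"rx":0,"ry":0,"rz":0,"x":0,"y":0,"z":0,"hand":1},
    {"rx":0,"ry":0,"rz":0,"x":0,"y":0,"z":0,"hand":1},
    {"rx":0,"ry":0,"rz":0,"x":0,"y":0,"z":0,"hand":1},
    {"rx":0,"ry":0,"rz":0,"x":0,"y":0,"z":0,"hand":1},
    {"rx":0,"ry":0,"rz":0,"x":0,"y":0,"z":0,"hand":1},
  ],
)

```text
clock: 28.88
eef_pos: [0.5564, -0.0505, 0.2563]
tcp_rot: [[0.339, 0.941, 0.0], [0.941, -0.339, 0.0], [0.0, 0.0, -1.0]]
force: [-0.4, 0.2, -0.2]
gripper_width: 0.0001
grasp_force: 0.0
```

```bash
python3 - <<'E'
from h import *
look();wristlook()
E
```

```text
lever n 352 rect [0.097 0.016] ang 67.5 yaw-from-mean 247.0 r 0.024
wrist 1214 ((0.048165831714868546, 0.01571773923933506), 67.54400634765625) line yaw 249.0 mean yaw 247.4 r 0.052
```

The lever rests still at 247.4°, about 8° short of the expected click at about 239.4° (149.4° + 90°). It's probably held by contact friction. I'll nudge it about 6° further to seat it near the centre.

Call:
jog_arm(
  moves=[
    {"rx":0,"ry":0,"rz":0,"x":0.04,"y":0,"z":0.03,"hand":1},
    {"rx":0,"ry":0,"rz":0,"x":0.04,"y":0,"z":0.03,"hand":1},
    {"rx":0,"ry":0,"rz":0,"x":0.03,"y":0,"z":0.03,"hand":1},
    {"rx":0,"ry":0,"rz":0,"x":0,"y":0,"z":0.03,"hand":1},
    {"rx":0,"ry":0,"rz":0,"x":0,"y":0,"z":0.02,"hand":1},
    {"rx":0,"ry":0,"rz":0,"x":0,"y":-0.007,"z":0,"hand":1},
    {"rx":0,"ry":0,"rz":0,"x":0,"y":-0.007,"z":0,"hand":1},
    {"rx":0,"ry":0,"rz":0,"x":0,"y":0,"z":0,"hand":1},
    {"rx":0,"ry":0,"rz":0,"x":0,"y":0,"z":0,"hand":1},
  ],
)

```text
clock: 30.1
eef_pos: [0.581, 0.0577, 0.1173]
tcp_rot: [[0.339, 0.941, 0.002], [0.941, -0.339, 0.0], [0.001, 0.002, -1.0]]
force: [0.5, 0.3, 1.5]
gripper_width: 0.0002
grasp_force: 0.0
```

```bash
python3 - <<'E'
from rig import observe;from h import *
pose(observe(),-.0213,.059)
E
```

```text
t30.10 phi 250.2 axis in tool [ 0.059  -0.0229] move x0.0000 y-0.0016 z_tcp 0.1173 tilt [0.001 0.002] F tan 0.4 rad -0.5 z 1.5 w 0.0002
```

Call:
jog_arm(
  moves=[
    {"rx":0,"ry":0,"rz":2,"x":-0.0007,"y":-0.0021,"z":0,"hand":1},
    {"rx":0,"ry":0,"rz":2,"x":-0.0007,"y":-0.0021,"z":0,"hand":1},
    {"rx":0,"ry":0,"rz":0,"x":0,"y":0,"z":0,"hand":1},
    {"rx":0,"ry":0,"rz":0,"x":0,"y":0,"z":0,"hand":1},
  ],
)

```text
clock: 30.6
eef_pos: [0.5761, 0.0579, 0.1163]
tcp_rot: [[0.404, 0.915, -0.0], [0.915, -0.404, 0.0], [0.0, -0.0, -1.0]]
force: [0.3, -0.0, 1.1]
gripper_width: 0.0
grasp_force: 0.0
```

```bash
python3 - <<'E'
from rig import observe;from h import *
pose(observe(),-.0213,.059)
E
```

```text
t30.60 phi 246.2 axis in tool [ 0.0591 -0.0224] move x0.0001 y-0.0011 z_tcp 0.1163 tilt [ 0. -0.] F tan 0.3 rad -0.1 z 1.1 w 0.0000
```

Call:
jog_arm(
  moves=[
    {"rx":0,"ry":0,"rz":2,"x":-0.0007,"y":-0.0021,"z":0,"hand":1},
    {"rx":0,"ry":0,"rz":0,"x":0,"y":0,"z":0,"hand":1},
    {"rx":0,"ry":0,"rz":0,"x":0,"y":0,"z":0,"hand":1},
  ],
)

```text
clock: 30.98
eef_pos: [0.5739, 0.0581, 0.1163]
tcp_rot: [[0.436, 0.9, -0.0], [0.9, -0.436, 0.0], [0.0, -0.0, -1.0]]
force: [0.1, 0.5, 0.2]
gripper_width: -0.0003
grasp_force: 0.0
```

```bash
python3 - <<'E'
from rig import observe;from h import *
pose(observe(),-.0213,.059)
E
```

```text
t30.98 phi 244.2 axis in tool [ 0.059  -0.0223] move x0.0000 y-0.0010 z_tcp 0.1163 tilt [ 0. -0.] F tan -0.2 rad -0.5 z 0.2 w -0.0003
```

Call:
jog_arm(
  moves=[
    {"rx":0,"ry":0,"rz":1.5,"x":-0.0005,"y":-0.0016,"z":0,"hand":1},
    {"rx":0,"ry":0,"rz":0,"x":0,"y":0,"z":0,"hand":1},
    {"rx":0,"ry":0,"rz":0,"x":0,"y":0,"z":0,"hand":1},
    {"rx":0,"ry":0,"rz":0,"x":0,"y":0.01,"z":0,"hand":1},
    {"rx":0,"ry":0,"rz":0,"x":0,"y":0.005,"z":0,"hand":1},
    {"rx":0,"ry":0,"rz":0,"x":0,"y":0,"z":-0.03,"hand":1},
    {"rx":0,"ry":0,"rz":0,"x":-0.03,"y":0,"z":-0.04,"hand":1},
    {"rx":0,"ry":0,"rz":0,"x":-0.04,"y":0,"z":-0.03,"hand":1},
    {"rx":0,"ry":0,"rz":0,"x":-0.03,"y":0,"z":-0.03,"hand":1},
    {"rx":0,"ry":0,"rz":0,"x":0,"y":0,"z":0,"hand":1},
    {"rx":0,"ry":0,"rz":0,"x":0,"y":0,"z":0,"hand":1},
    {"rx":0,"ry":0,"rz":0,"x":0,"y":0,"z":0,"hand":1},
  ],
)

```text
clock: 32.48
eef_pos: [0.5395, -0.0365, 0.2449]
tcp_rot: [[0.458, 0.889, -0.002], [0.889, -0.458, 0.001], [-0.0, -0.002, -1.0]]
force: [-0.7, -0.9, 0.6]
gripper_width: 0.0003
grasp_force: 0.0
```

```bash
python3 - <<'E'
from rig import observe;from h import *
pose(observe());c=look();wristlook()
W=lever(c);o=dict(np.load('pics/top.npz'));V=lever(o)
def at(W,u,v):
    u=int(u/.78);v=int(v/.78);return W[v-3:v+4,u-3:u+4].reshape(-1,3).mean(0).round(3)
for n,u,v in(('lid',126,156),('jar',240,188),('mould',175,102)):print(n,at(V,u,v),at(W,u,v))
cv2.imwrite('pics/d.png',cv2.resize(c['color'][80:290,120:340,::-1],None,fx=2.5,fy=2.5,interpolation=2))
E
```

```text
t32.48 phi 242.7 axis in tool [ 0.1583 -0.0366] move x0.0983 y-0.0591 z_tcp 0.2449 tilt [-0.    -0.002] F tan -0.1 rad 1.1 z 0.6 w 0.0003
lever n 355 rect [0.097 0.016] ang 59.5 yaw-from-mean 239.3 r 0.025
wrist 1603 ((0.056650303304195404, 0.015498887747526169), 59.24478530883789) line yaw 241.9 mean yaw 239.6 r 0.047
lid [0.62  0.287 0.028] [0.622 0.293 0.01 ]
jar [ 0.52  -0.026  0.101] [0.521 0.018 0.593]
mould [0.769 0.141 0.046] [0.764 0.139 0.063]
```

View pics/d.png

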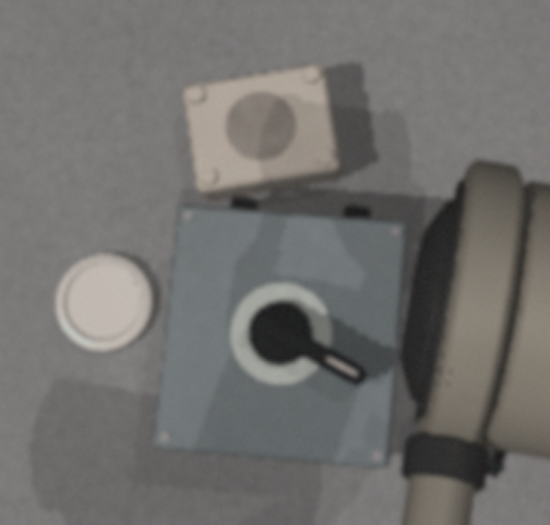

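The lever rests at 239.5°, two detents (60°) from the first position at 299.4°. Three clicks *from* the end position is three detents, 90°, i.e. about 209.4°. So I move one more click, release just past half-way, and watch how it behaves.

Call:
jog_arm(
  moves=[
    {"rx":0,"ry":0,"rz":0,"x":0.03,"y":0,"z":0.03,"hand":1},
    {"rx":0,"ry":0,"rz":0,"x":0.04,"y":0,"z":0.03,"hand":1},
    {"rx":0,"ry":0,"rz":0,"x":0.03,"y":0,"z":0.04,"hand":1},
    {"rx":0,"ry":0,"rz":0,"x":0,"y":0,"z":0.03,"hand":1},
    {"rx":0,"ry":0,"rz":0,"x":0,"y":-0.007,"z":0,"hand":1},
    {"rx":0,"ry":0,"rz":0,"x":0,"y":-0.008,"z":0,"hand":1},
    {"rx":0,"ry":0,"rz":3,"x":-0.0011,"y":-0.0031,"z":0,"hand":1},
    {"rx":0,"ry":0,"rz":3,"x":-0.0011,"y":-0.0031,"z":0,"hand":1},
    {"rx":0,"ry":0,"rz":0,"x":0,"y":0,"z":0,"hand":1},
    {"rx":0,"ry":0,"rz":0,"x":0,"y":0,"z":0,"hand":1},
  ],
)

```text
clock: 33.83
eef_pos: [0.5668, 0.0592, 0.1179]
tcp_rot: [[0.549, 0.836, 0.004], [0.836, -0.549, -0.0], [0.002, 0.003, -1.0]]
force: [3.2, -2.0, 3.3]
gripper_width: 0.0001
grasp_force: 1.7
```

```bash
python3 - <<'E'
from rig import observe;from h import *
pose(observe(),-.0213,.059);look()
E
```

```text
t33.83 phi 236.7 axis in tool [ 0.0587 -0.0233] move x-0.0003 y-0.0020 z_tcp 0.1179 tilt [0.002 0.003] F tan 3.7 rad -0.1 z 3.3 w 0.0001
few 0
```

Call:
jog_arm(
  moves=[
    {"rx":0,"ry":0,"rz":3,"x":-0.0011,"y":-0.0031,"z":0,"hand":1},
    {"rx":0,"ry":0,"rz":3,"x":-0.0011,"y":-0.0031,"z":0,"hand":1},
    {"rx":0,"ry":0,"rz":3,"x":-0.0011,"y":-0.0031,"z":0,"hand":1},
    {"rx":0,"ry":0,"rz":3,"x":-0.0011,"y":-0.0031,"z":0,"hand":1},
    {"rx":0,"ry":0,"rz":3,"x":-0.0011,"y":-0.0031,"z":0,"hand":1},
    {"rx":0,"ry":0,"rz":0,"x":0,"y":0,"z":0,"hand":1},
    {"rx":0,"ry":0,"rz":0,"x":0,"y":0,"z":0,"hand":1},
  ],
)

```text
clock: 34.75
eef_pos: [0.5499, 0.0651, 0.1161]
tcp_rot: [[0.746, 0.666, -0.001], [0.666, -0.746, 0.0], [-0.001, -0.001, -1.0]]
force: [-0.2, -0.1, 0.4]
gripper_width: -0.0001
grasp_force: 0.0
```

```bash
python3 - <<'E'
from rig import observe;from h import *
pose(observe(),-.0213,.059);look()
E
```

```text
t34.75 phi 221.7 axis in tool [ 0.0593 -0.022 ] move x0.0003 y-0.0007 z_tcp 0.1161 tilt [-0.001 -0.001] F tan -0.1 rad 0.3 z 0.4 w -0.0001
few 0
```

Call:
jog_arm(
  moves=[
    {"rx":0,"ry":0,"rz":0,"x":0,"y":0.01,"z":0,"hand":1},
    {"rx":0,"ry":0,"rz":0,"x":0,"y":0.005,"z":0,"hand":1},
    {"rx":0,"ry":0,"rz":0,"x":0,"y":0,"z":-0.03,"hand":1},
    {"rx":0,"ry":0,"rz":0,"x":-0.03,"y":0,"z":-0.04,"hand":1},
    {"rx":0,"ry":0,"rz":0,"x":-0.04,"y":0,"z":-0.03,"hand":1},
    {"rx":0,"ry":0,"rz":0,"x":-0.03,"y":0,"z":-0.03,"hand":1},
    {"rx":0,"ry":0,"rz":0,"x":0,"y":0,"z":0,"hand":1},
    {"rx":0,"ry":0,"rz":0,"x":0,"y":0,"z":0,"hand":1},
  ],
)

```text
clock: 35.8
eef_pos: [0.4858, -0.0127, 0.2457]
tcp_rot: [[0.747, 0.664, -0.0], [0.664, -0.747, 0.0], [0.0, -0.001, -1.0]]
force: [-0.1, 0.9, 0.0]
gripper_width: 0.0002
grasp_force: 0.0
```

```bash
python3 - <<'E'
from rig import observe;from h import *
pose(observe());look();wristlook()
E
```

```text
t35.80 phi 221.6 axis in tool [ 0.1588 -0.0376] move x0.0988 y-0.0601 z_tcp 0.2457 tilt [ 0.    -0.001] F tan -0.8 rad -0.5 z 0.0 w 0.0002
lever n 357 rect [0.097 0.016] ang 38.6 yaw-from-mean 220.0 r 0.024
wrist 1547 ((0.05603986233472824, 0.015613927505910397), 39.01577377319336) line yaw 220.9 mean yaw 219.2 r 0.048
```

It stayed at 218.7°, just where the finger left it, so friction holds it weakly off-centre here too. It's already in the third click's range, and I'll nudge it to the centre at about 209.4°.

Call:
jog_arm(
  moves=[
    {"rx":0,"ry":0,"rz":0,"x":0.03,"y":0,"z":0.03,"hand":1},
    {"rx":0,"ry":0,"rz":0,"x":0.04,"y":0,"z":0.03,"hand":1},
    {"rx":0,"ry":0,"rz":0,"x":0.03,"y":0,"z":0.04,"hand":1},
    {"rx":0,"ry":0,"rz":0,"x":0,"y":0,"z":0.03,"hand":1},
    {"rx":0,"ry":0,"rz":0,"x":0,"y":-0.007,"z":0,"hand":1},
    {"rx":0,"ry":0,"rz":0,"x":0,"y":-0.008,"z":0,"hand":1},
    {"rx":0,"ry":0,"rz":3,"x":-0.0011,"y":-0.0031,"z":0,"hand":1},
    {"rx":0,"ry":0,"rz":3,"x":-0.0011,"y":-0.0031,"z":0,"hand":1},
    {"rx":0,"ry":0,"rz":3,"x":-0.0011,"y":-0.0031,"z":0,"hand":1},
    {"rx":0,"ry":0,"rz":0,"x":0,"y":0,"z":0,"hand":1},
    {"rx":0,"ry":0,"rz":0,"x":0,"y":0,"z":0,"hand":1},
  ],
)

```text
clock: 37.28
eef_pos: [0.5423, 0.0703, 0.1173]
tcp_rot: [[0.841, 0.541, 0.002], [0.541, -0.841, 0.0], [0.002, 0.001, -1.0]]
force: [-0.2, 0.2, -0.0]
gripper_width: -0.0003
grasp_force: 0.0
```

Call:
jog_arm(
  moves=[
    {"rx":0,"ry":0,"rz":0,"x":0,"y":0.01,"z":0,"hand":1},
    {"rx":0,"ry":0,"rz":0,"x":0,"y":0.005,"z":0,"hand":1},
    {"rx":0,"ry":0,"rz":0,"x":0,"y":0,"z":-0.03,"hand":1},
    {"rx":0,"ry":0,"rz":0,"x":-0.03,"y":0,"z":-0.04,"hand":1},
    {"rx":0,"ry":0,"rz":0,"x":-0.04,"y":0,"z":-0.03,"hand":1},
    {"rx":0,"ry":0,"rz":0,"x":-0.03,"y":0,"z":-0.03,"hand":1},
    {"rx":0,"ry":0,"rz":0,"x":-0.03,"y":0,"z":-0.03,"hand":1},
    {"rx":0,"ry":0,"rz":0,"x":0,"y":0,"z":0,"hand":1},
    {"rx":0,"ry":0,"rz":0,"x":0,"y":0,"z":0,"hand":1},
  ],
)

```text
clock: 38.4
eef_pos: [0.4408, -0.0127, 0.2757]
tcp_rot: [[0.842, 0.539, -0.0], [0.539, -0.842, 0.0], [0.0, -0.0, -1.0]]
force: [0.3, -0.1, -0.7]
gripper_width: -0.0001
grasp_force: 0.0
```

```bash
python3 - <<'E'
from rig import observe;from h import *
pose(observe());c=look();wristlook()
# bystanders: same-colour blob centres, before / after
W=lever(c);o=dict(np.load('pics/top.npz'));V=lever(o)
def at(W,u,v,lo,hi):
    u=int(u/.78);v=int(v/.78);w=W[v-35:v+36,u-35:u+36].reshape(-1,3);w=w[(w[:,2]>lo)&(w[:,2]<hi)];return len(w),w.mean(0).round(3)
for n,u,v,lo,hi in(('jar',240,188,.075,.092),('mould',175,102,.03,.06)):print(n,at(V,u,v,lo,hi),at(W,u,v,lo,hi))
E
```

```text
t38.40 phi 212.6 axis in tool [ 0.1889 -0.0378] move x0.1289 y-0.0603 z_tcp 0.2757 tilt [ 0. -0.] F tan 0.2 rad -0.2 z -0.7 w -0.0001
lever n 354 rect [0.098 0.016] ang 29.6 yaw-from-mean 211.5 r 0.023
wrist 653 ((0.03236878290772438, 0.01574290357530117), 30.222640991210938) line yaw 208.1 mean yaw 210.5 r 0.062
jar (544, array([ 0.515, -0.033,  0.085])) (546, array([ 0.515, -0.033,  0.085]))
mould (2619, array([0.764, 0.14 , 0.045])) (2624, array([0.764, 0.14 , 0.045]))
```

The lever rests at 209.6°, 90° (three clicks) from the first position. The jar and mould haven't moved, and the lid was never near the tool.

```bash
python3 -c "
from rig import ctrl
print(ctrl.finish_job())"
```

```text
the job is handed in; nothing more can be done
None
```

I turned the selector anticlockwise to its end stop (force climbed to about 12 N, well under 40 N), then clockwise three clicks (90° from the first position), left it untouched at about 209.6° without disturbing the lid, jar or mould, and handed the job in at about 38 s; no verdict came back, and I took "three clicks from there" as three detents past the first position, not the third position.

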